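# Clamp a glued nesting doll in the bench press

### The arm

A 6-joint arm with a two-finger parallel gripper is mounted at the origin on the work surface. World frame = base frame: x ahead of the robot, y to its left, z up, the work surface at z = 0. Lengths are in m, angles in rad, forces in N, time in s.
With the tool pointing down it reaches from about 0.425 to 0.95 m from the base axis. Payload 3.5 kg.
Tool frame: the origin (TCP) lies on the centre line of the jaws, within the pads' length; the fingertips stand env.tip_reach ahead of it and the grasp point (between the pads) is the TCP (env.tip_reach is the distance from the TCP to the fingertips, in m); z points along the fingers, y is the line along which they close (so a half turn about z gives the same grasp; the last joint's range is limited). The gripper opens to 85 mm and grips with 20 to 120 N. Pads are 22 mm wide; open, the fingers measure 114 mm over their backs; the gripper's body (76 mm by 85 mm) begins 54 mm behind the grasp point. The pads swing forward as they close: fully open they stand 13 mm farther back than shut.
Start: joints at [-1.349, 0.286, 1.577, -0, 1.279, -0.15], TCP at [0.245, -0.629, 0.25] pointing down, gripper open.
Joint ranges: [-2.77, 2.77], [-0.9, 2.22], [0.21, 2.48], [-1.53, 4.67], [0.24, 2.81], [-2.84, 2.84]. Speed limits (rad/s): [2.79, 2.79, 3.14, 3.14, 3.14, 3.14].

### API

Orientations are given as a rotation vector (axis times angle).
In Python, from plant import env gives the robot as it stands.
- The arm moves only by the shell command python3 -m inch 'ROWS' [FORCE]. ROWS is a JSON object of lists of equal length, an entry for each row: "gripper": the finger opening in mm, from 0 to 85.4; "slide": the shift along the tool's x, y, z in mm, a list of three; "turn": the turn, a rotation vector about the tool's x, y, z in degrees, a list of three. In form: {"gripper": [gripper, ...], "slide": [[tx, ty, tz], ...], "turn": [[ax, ay, az], ...]}. A call has 1 to 8 rows; each row is the pose to reach, as a shift and turn from the pose commanded when the call began, along the tool's axes at that moment; what a row does not reach only later rows make up. A row lasts 1/8 s, in which the tool goes at most 62.5 mm and 10.7 degrees, less where a joint would pass 70% of its speed; a pose out of reach is approached as far as the arm can. A call with a gripper value outside its range is refused whole. The fingers move at their own pace and stop on an object; FORCE is the grip in N (left out, the last holds). Time passes only in rows, so rows that repeat a pose let the fingers close. It gives the time, the measured TCP pose, the force, the opening and the grip force at its end, in the units of the state.
- env.observe(): the state, without advancing time (a new reading comes with each control period).
- env.camera(name): name is "scene" or "top"; returns the picture (420x560x3 uint8, red, green, blue); there is no depth.
- env.camera_info(name): a dict with "fx", "fy", "cx", "cy" (pixels), "pose" (4x4, takes a point from camera to world coordinates). Camera axes: x right, y down, z forward; pixel columns grow to the right and rows downward; lengths in m; the calibration is good to about 2 mm. A picture is of the moment at which its call begins. camera_info takes no time and is no camera call.
- env.hand_in(): hands the job in; it is judged then, once.
Trained networks look in the newest picture that a camera, given by its name, has taken for a name from the list of things; names that differ only in an ending like _2 or _b are one class to them, and where a whole thing is asked for, a point or a joint stands for the part that bears it (a point fixed in the world has none). Each returns a list of dicts, best first, with "conf" (0 to 1); they miss things now and then, are a little off and sometimes report something else, mostly with a low value. They report only what shows in the picture. A call takes as long as a camera call. They do not tell look-alikes from the thing itself.
- env.silhouettes(thing, camera): "mask" (420x560 bool, what is visible of it) and "location" ([column, row] in pixels, amid what is visible of it).
- env.place_of(thing, camera): "location" ([column, row] in pixels: a listed point, or the origin of a listed thing).
The state is a dict: "clock": time; "q": joint angles; "qvel": joint speeds; "joint_efforts": joint torques, N m; "position": TCP position; "tcp_rot": TCP orientation; "ft_force": force on the tool from outside, world axes, zero at the start; "wrist_torque": the same for the moment, N m; "opening": opening from 0.0 (shut) to 1.0 (fully open); "gripper_force": force on a finger pad.
Only numpy, scipy, OpenCV 4.12 (cv2) and the standard library are available. Lean on these libraries where they do the work, as an engineer would, in place of code of your own. Each camera call takes 0.05 s, during which the arm holds its last target. There are 200 camera calls.

### The job

The glued wooden nesting doll stands in the seat of the small gluing press. With a finger, push the steel strap of the press round until it lies over the doll against its stop, and only then press the cam lever on the strap all the way down, so that the rubber foot clamps the doll. Push gently, do not touch the doll itself, and leave it, the paint pots and the other things standing where they are.

Things in the scene. Friction and masses are not known exactly. Their poses are not given: they have to be found in the camera images.
- press: The gluing press, fixed; plywood base 100 x 190 x 18 mm (x, y, z), y from -90 to +100 mm, origin on the table. The doll's seat (ring 6 mm high, inside diameter 48 mm) is centred at x = 0, y = -40 mm. An upright steel post, 26 mm diameter, at x = 0, y = +70 mm carries the swinging strap on top.
- swing (a joint): Angle of the strap about the post's upright axis, rad. 0: over the doll against its stop, pointing from the post along the press's -y. Greater: more open, turned clockwise seen from above, free end on the press's -x side (at 1.57 it points along -x). Range 0 to 1.6, starts at 0.8 to 1.35. Stiff (about 2 N at 90 mm from the axis); stays where it is left.
- strap: Steel bar 24 mm wide, 12 mm thick, from y = +14 to its free end at y = -128 mm. Origin on the post's axis at the bar's underside, 130 mm above the table (a bolt head, 22 mm across, rises 6 mm above the bar). Closed, its axes are those of the press. Carries the foot and the cam lever, whose pivot is at y = -110, z = +25 mm between cheeks 22 mm long, rising 20 mm above the bar.
- cam (a joint): How far the cam lever is pushed down, rad. 0: it slopes up from its pivot towards the post, 0.85 rad (49 degrees) above level. 0.85: fully down, level above the strap, at its stop. Starts at 0 to 0.12. Needs about 5 to 9 N near its end and stays where it is left.
- lever_tip (a point): Middle of the cam lever's end, 65 mm from its pivot. The lever is 12 mm wide, 8 mm thick, with a black end piece 18 x 27 x 10 mm (width, length, thickness). It moves in the upright plane along the strap; pushed down, its end also moves towards the post. Up, the end is about 204 mm above the table; fully down, 155 mm.
- foot: Round rubber foot, 24 mm diameter, 10 mm high, under the strap below the lever's pivot; origin at the centre of its underside. With the lever up it is about 6 mm above the doll's head (114 mm above the table); the cam pushes it down about 9 mm and it is sprung, clamping the doll with about 8 N.
- doll: The plain wooden nesting doll, 90 mm tall, 58 mm across at the belly, standing upright on the press's base in the ring seat; its origin is the centre of its underside. Loose.
- jar_a: Paint pot, 38 mm diameter, 58 mm tall, standing near the press on its -x side, in part below the path of the strap. Origin at the underside, as for all that follow; all of them are loose bystanders.
- jar_b: Paint pot, 38 mm diameter, 66 mm tall, on the press's +x side.
- jar_c: Varnish jar, 46 mm diameter, 62 mm tall.
- egg: Wooden egg blank with a flat foot, 49 mm diameter, 60 mm tall, beyond the press's -y end.
- painted_doll: Small finished nesting doll, 49 mm diameter, 77 mm tall.
- water_glass: Open glass, 68 mm diameter, 85 mm tall.
- brush_pot: Ceramic pot, 68 mm diameter, 100 mm tall, with brushes up to 215 mm above the table.
There are look-alikes about, which are no part of the job. What is shaped like the press but blue is not meant.

How it is judged:
On the way, in this order (a step that is already met when the one before it is completed fails the run):
1. the strap lies over the doll against its stop, the lever still up (value of joint swing below 0.07 rad and value of joint cam below 0.4 rad), for 0.2 s.
2. the cam lever is fully down and the foot presses on the doll (value of joint swing below 0.07 rad and value of joint cam above 0.76 rad and contact force between foot and doll above 3 N), for 0.2 s.
At the end, for the whole second after the job is handed in: The strap is within 0.07 rad of its stop over the doll, the cam lever within 0.09 rad of fully down (joint above 0.76), the foot presses on the doll with more than 3 N, and the doll stands upright (within 0.08 rad) and still in its seat, its axis within 13 mm of the foot's (all of step 2 and horizontal distance between foot and doll below 0.013 m and angle between doll's own z axis and vertical below 0.08 rad and linear speed of doll below 0.01 m/s); the robot touches nothing.
It fails at once if the cam lever is pushed down while the strap is not over the doll (value of joint cam above 0.4 rad and value of joint swing above 0.12 rad).
It fails at once if the fingers touch the doll (over 1 N) (contact force between the fingers and doll above 1 N).
It fails at once if the doll is moved or lifted by more than 8 mm or tilted (distance of doll from where it was at the start of the episode above 0.008 m or angle between doll's own z axis and vertical above 0.15 rad).
It fails at once if the strap or its lever is gripped hard or slammed (over 60 N from the fingers) (contact force between the fingers and strap above 60 N).
It fails at once if a bystander is shifted or lifted by more than 15 mm or tipped over (distance of any of jar_a, jar_b, jar_c, egg, painted_doll, water_glass, brush_pot from where it was at the start of the episode above 0.015 m or angle between any of jar_a, jar_b, jar_c, egg, painted_doll, water_glass, brush_pot's own z axis and vertical above 0.4 rad).
It also fails if it takes over 48 s, if anything falls off the work surface, if the arm or the gripper's body presses on something with over 40 N, if the wrist force passes 120 N, or if a joint passes its speed limit or range.

## Working session

There is one attempt and no reset: what is moved stays moved. The work goes in short steps, Python scripts to look and compute and a shell command to move; the robot and the scene stay as the last step left them, time stands still between calls to the robot, and variables do not carry over. Pictures are saved under pics/ and viewed, at most 10 in all, crops included, and the job is handed in when it is done.

```bash
mkdir -p pics; cat > h.py <<'E'
import numpy as np, cv2
from plant import env
from scipy.spatial.transform import Rotation as R
def ray(cam,px):
    i=env.camera_info(cam);P=np.array(i["pose"])
    d=P[:3,:3]@np.array([(px[0]-i["cx"])/i["fx"],(px[1]-i["cy"])/i["fy"],1]);return P[:3,3],d/np.linalg.norm(d)
def atz(cam,px,z):
    o,d=ray(cam,px);return o+d*(z-o[2])/d[2]
def proj(cam,p):
    i=env.camera_info(cam);P=np.array(i["pose"]);c=P[:3,:3].T@(np.array(p)-P[:3,3])
    return np.array([i["fx"]*c[0]/c[2]+i["cx"],i["fy"]*c[1]/c[2]+i["cy"]])
def tri(a,b):
    (o,d),(p,e)=ray("scene",a),ray("top",b)
    s=np.linalg.lstsq(np.c_[d,-e],p-o,rcond=None)[0];A,B=o+s[0]*d,p+s[1]*e
    return (A+B)/2,np.linalg.norm(A-B)
E
python3 - <<'E'
from h import *
np.set_printoptions(precision=3,suppress=True)
for c in("scene","top"):
    im=env.camera(c);cv2.imwrite(f"pics/{c}0.png",im[:,:,::-1])
    print(c,np.array(env.camera_info(c)["pose"])[:3,3])
    for t in("press","strap","lever_tip","foot","doll","jar_a","jar_c","egg","painted_doll","water_glass","brush_pot"):
        print(t,[(np.round(r["location"],1).tolist(),round(r["conf"],2)) for r in env.place_of(t,c)])
print(env.tip_reach,env.observe())
E
```

```text
scene [1.25  0.416 0.902]
press [([235.3, 158.1], 0.84), ([261.5, 294.0], 0.72), ([412.1, 229.5], 0.7), ([232.9, 219.4], 0.62), ([282.6, 213.3], 0.32)]
strap [([293.1, 259.7], 0.85), ([444.9, 195.9], 0.66), ([255.2, 183.7], 0.63), ([257.8, 122.7], 0.57)]
lever_tip [([426.9, 168.5], 0.62), ([231.6, 93.2], 0.58), ([227.8, 155.5], 0.52), ([283.6, 214.5], 0.45), ([291.9, 259.0], 0.32)]
foot [([399.0, 196.8], 0.61), ([218.9, 121.4], 0.52), ([268.4, 234.4], 0.43), ([210.0, 185.1], 0.41), ([407.7, 346.4], 0.3)]
doll [([244.0, 287.5], 0.82)]
jar_a [([281.3, 339.0], 0.68), ([135.4, 241.1], 0.65)]
jar_c [([281.3, 339.0], 0.68), ([135.4, 241.1], 0.65)]
egg [([211.2, 274.0], 0.76)]
painted_doll [([405.5, 347.2], 0.96), ([279.9, 213.7], 0.37)]
water_glass [([160.2, 208.6], 0.92)]
brush_pot [([450.9, 313.1], 0.89)]
top [ 0.365 -0.024  1.194]
press [([195.6, 285.0], 0.83), ([274.5, 159.9], 0.81), ([338.7, 219.9], 0.77), ([390.0, 300.3], 0.75)]
strap [([320.5, 219.2], 0.94), ([379.1, 316.5], 0.8), ([245.8, 158.7], 0.75), ([160.0, 292.7], 0.58)]
lever_tip [([178.2, 290.3], 0.66), ([407.0, 317.5], 0.5
[... 237 characters left out ...]

jar_c [([242.1, 135.8], 0.65), ([279.3, 186.1], 0.63), ([395.8, 158.5], 0.63)]
egg [([317.4, 159.3], 0.47)]
painted_doll [([164.4, 163.2], 0.61), ([397.4, 157.0], 0.58)]
water_glass [([407.2, 201.0], 0.56)]
brush_pot [([144.6, 209.5], 0.58)]
0.019 {'clock': 1.2, 'q': array([-1.349,  0.286,  1.577,  0.   ,  1.279, -0.15 ]), 'qvel': array([0.   , 0.   , 0.002, 0.   , 0.   , 0.001]), 'joint_efforts': array([  0.001, -40.596, -29.294,  -0.   ,   0.   ,  -0.   ]), 'position': array([ 0.245, -0.629,  0.25 ]), 'tcp_rot': array([-3.087, -0.581,  0.   ]), 'ft_force': array([ 0.021, -0.29 , -0.114]), 'wrist_torque': array([-0.002,  0.004, -0.066]), 'gripper_force': 0.0, 'opening': 0.9968285716369405}
```

View pics/scene0.png

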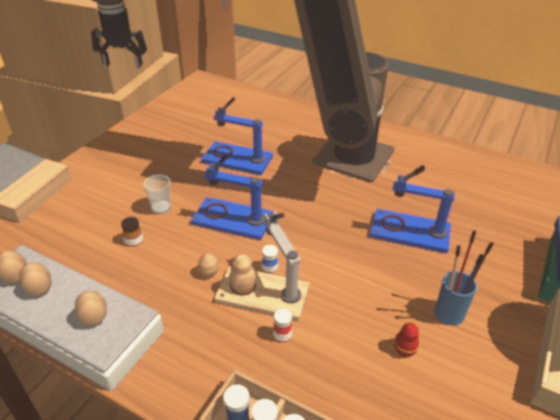

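View pics/top0.png

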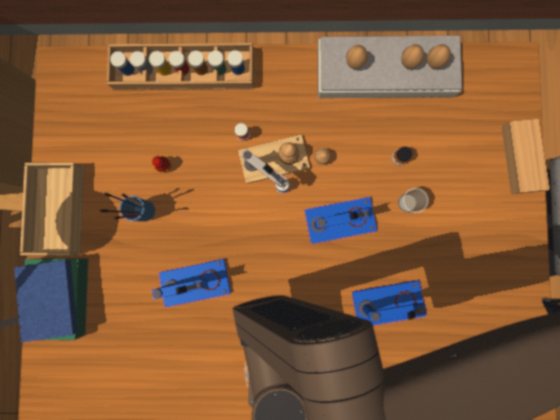

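The real press is the plywood one: top picture around (274,160), scene around (262,293). The other three are blue. The strap is open, with its free end over jar_a at (282,185) in the top picture.

```bash
python3 - <<'E'
from h import *
np.set_printoptions(precision=3,suppress=True)
c=cv2.imread("pics/top0.png")[110:210,210:350];d=cv2.imread("pics/scene0.png")[195:355,185:325]
cv2.imwrite("pics/ctop.png",cv2.resize(c,None,fx=5.5,fy=5.5,interpolation=cv2.INTER_CUBIC))
cv2.imwrite("pics/cscene.png",cv2.resize(d,None,fx=3.7,fy=3.7,interpolation=cv2.INTER_CUBIC))
print("press",tri((261.5,294),(274.5,159.9)),atz("top",(274.5,159.9),0),atz("scene",(261.5,294),0))
print("doll",tri((244,287.5),(288.6,156.4)),atz("scene",(244,287.5),.018))
print("lever",tri((283.6,214.5),(259.7,164.5)),atz("top",(259.7,164.5),.2))
print("strap",tri((293.1,259.7),(245.8,158.7)),atz("top",(245.8,158.7),.13),atz("scene",(293.1,259.7),.13))
for n,p,z in(("jar_b",(242.1,135.8),0),("jar_a",(279.3,186.1),0),("egg",(317.4,159.3),0)):print(n,atz("top",p,z))
E
```

```text
press (array([0.597, 0.026, 0.   ]), np.float64(0.0007307771096152836)) [0.597 0.025 0.   ] [0.597 0.026 0.   ]
doll (array([ 0.605, -0.015,  0.008]), np.float64(0.0018766553369108045)) [ 0.613 -0.009  0.018]
lever (array([0.546, 0.052, 0.207]), np.float64(0.001813932950603904)) [0.547 0.053 0.2  ]
strap (array([0.577, 0.093, 0.126]), np.float64(0.004534532812079677)) [0.575 0.095 0.13 ] [0.582 0.093 0.13 ]
jar_b [0.669 0.121 0.   ]
jar_a [0.52  0.011 0.   ]
egg [ 0.599 -0.1    0.   ]
```

View pics/ctop.png

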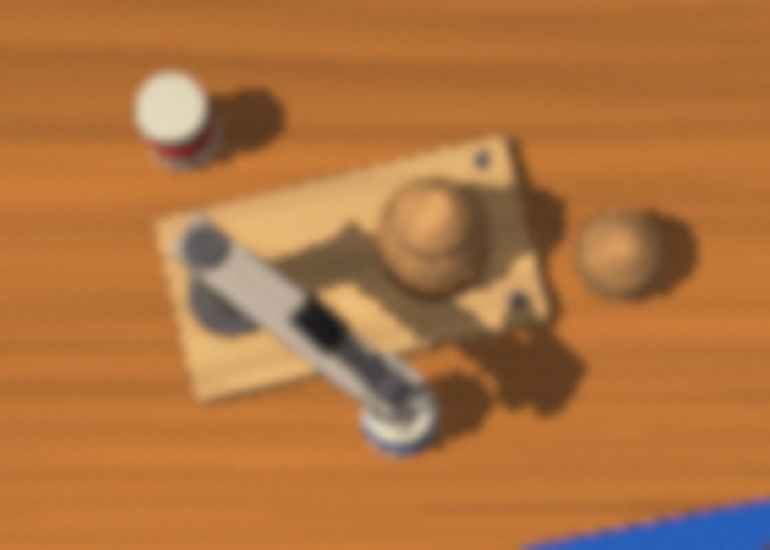

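View pics/cscene.png

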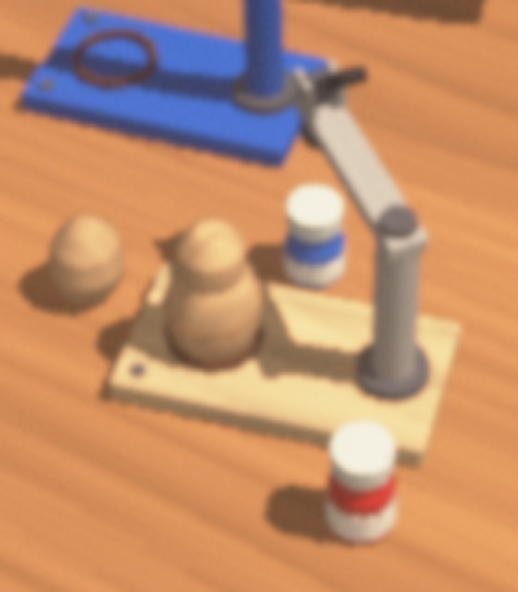

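The zoomed top view shows the base corners, in crop pixels, at (158,218), (510,137), (548,318) and (200,402). The bolt is at (206,246) and the strap's free end is near (425,400), over jar_a at (400,420). Next I fit the press pose and the swing angle.

```bash
cat >> h.py <<'E'
def P2W(o,psi,p): return np.array([*(np.array(o)+R.from_euler('z',psi).as_matrix()[:2,:2]@np.array(p[:2])),p[2]])
def S2P(s,p): # strap -> press
    v=R.from_euler('z',-s).as_matrix()@np.array(p);return v+[0,.07,.13]
E
python3 - <<'E'
from h import *
from scipy.optimize import least_squares
np.set_printoptions(precision=4,suppress=True)
t=lambda x,y:((x+.5)/5.5-.5+210,(y+.5)/5.5-.5+110)
s=lambda x,y:((x+.5)/3.7-.5+185,(y+.5)/3.7-.5+195)
obs=[("top",t(158,218),(.05,.1,.018)),("top",t(510,137),(.05,-.09,.018)),("top",t(548,318),(-.05,-.09,.018)),("top",t(200,402),(-.05,.1,.018)),("top",t(206,246),(0,.07,.148)),
("scene",s(398,218),(0,.07,.148)),("scene",s(112,382),(.05,-.09,.018)),("scene",s(418,458),(.05,.1,.018)),("scene",s(460,322),(-.05,.1,.018))]
f=lambda v:np.concatenate([proj(c,P2W(v[:2],v[2],p))-np.array(u) for c,u,p in obs])
r=least_squares(f,[.597,.026,.23],loss="soft_l1");v=r.x;print(v,f(v).reshape(-1,2))
o,psi=v[:2],v[2]
g=lambda w:np.concatenate([proj("top",P2W(o,psi,S2P(w[0],(0,-.11+.065*np.cos(.85-w[1]),.025+.065*np.sin(.85-w[1])))))-[259.7,164.5],proj("scene",P2W(o,psi,S2P(w[0],(0,-.11+.065*np.cos(.85-w[1]),.025+.065*np.sin(.85-w[1])))))-[283.6,214.5]])
r=least_squares(g,[1,.05]);print("swing,cam",r.x,r.fun)
sw=r.x[0]
for n,p in(("seat",(0,-.04,.018)),("post",(0,.07,.13))):print(n,P2W(o,psi,p))
for a in(sw,0):
  for p in((0,-.128,0),(-.012,-.09,.006),(0,-.045,.05),(0,-.11,.025)):print(a,p,P2W(o,psi,S2P(a,p)))
print([ (proj("top",P2W(o,psi,S2P(sw,p)))-[210,110])*5.5 for p in((0,-.128,.012),(0,-.11,.045))])
E
```

```text
[0.5994 0.0225 0.2296] [[-0.6311 -0.117 ]
 [-0.6165 -0.2674]
 [ 0.4288  0.1548]
 [-0.7722 -0.1722]
 [-0.3141 -0.2186]
 [-0.3699  0.0158]
 [-2.0076 -0.745 ]
 [ 0.5672 -1.7654]
 [-0.0752  0.1612]]
swing,cam [1.0163 0.1418] [ 2.2005  2.7695 -0.0396  1.5158]
seat [ 0.6085 -0.0164  0.018 ]
post [0.5835 0.0907 0.13  ]
1.0163334260646961 (0, -0.128, 0) [0.4928 0.0003 0.13  ]
1.0163334260646961 (-0.012, -0.09, 0.006) [0.5113 0.0356 0.136 ]
1.0163334260646961 (0, -0.045, 0.05) [0.5516 0.0589 0.18  ]
1.0163334260646961 (0, -0.11, 0.025) [0.5056 0.013  0.155 ]
0 (0, -0.128, 0) [ 0.6126 -0.0339  0.13  ]
0 (-0.012, -0.09, 0.006) [0.5922 0.0003 0.136 ]
0 (0, -0.045, 0.05) [0.5937 0.0469 0.18  ]
0 (0, -0.11, 0.025) [ 0.6085 -0.0164  0.155 ]
[array([395.1157, 436.9749]), array([365.4388, 400.0824])]
```

```bash
python3 - <<'E'
from h import *
np.set_printoptions(precision=4,suppress=True)
o,psi=np.array([.5994,.0225]),.2296
for s in(.75,.8,.85,.9,.95):
  print(s,[ (proj("top",P2W(o,psi,S2P(s,p)))-[210,110])*5.5 for p in((0,-.128,.012),(0,-.067,.074))],[ (proj("scene",P2W(o,psi,S2P(s,p)))-[185,195])*3.7 for p in((0,-.128,.012),(0,-.067,.074))])
print("blue post top",atz("top",(317,221),.148),"lever",atz("top",(360,215),.18), "blue free end",atz("top",(376,211),.14))
for s in(.85,0):
  for p in((-.06,-.095,0),(-.025,-.095,0),(-.012,-.095,0)):print(s,p,P2W(o,psi,S2P(s,p)))
print(R.from_rotvec(env.observe()["tcp_rot"]).as_matrix())
E
```

```text
0.75 [array([439.7008, 379.4503]), array([319.3094, 290.6673])] [array([277.6386,  90.4348]), array([331.8731,  69.6435])]
0.8 [array([432.5551, 391.0896]), array([315.3313, 297.0948])] [array([287.1624,  86.8792]), array([337.1715,  67.666 ])]
0.85 [array([424.8276, 402.3686]), array([311.0335, 303.3221])] [array([296.8954,  83.6556]), array([342.603 ,  65.8701])]
0.9 [array([416.5375, 413.2581]), array([306.4268, 309.3331])] [array([306.8177,  80.7685]), array([348.1553,  64.259 ])]
0.95 [array([407.7055, 423.7298]), array([301.5226, 315.1127])] [array([316.9093,  78.2214]), array([353.816 ,  62.8357])]
blue post top [ 0.412  -0.0889  0.148 ] lever [ 0.4254 -0.1918  0.18  ] blue free end [ 0.4381 -0.239   0.14  ]
0.85 (-0.06, -0.095, 0) [0.4794 0.0482 0.13  ]
0.85 (-0.025, -0.095, 0) [0.5079 0.0279 0.13  ]
0.85 (-0.012, -0.095, 0) [0.5185 0.0203 0.13  ]
0 (-0.06, -0.095, 0) [ 0.5467 -0.0155  0.13  ]
0 (-0.025, -0.095, 0) [ 0.5807 -0.0075  0.13  ]
0 (-0.012, -0.095, 0) [ 0.5934 -0.0046  0.13  ]
[[ 0.9317  0.3633 -0.    ]
 [ 0.3633 -0.9317  0.0001]
 [ 0.     -0.0001 -1.    ]]
```

```bash
cat >> h.py <<'E'
O,PSI=np.array([.5994,.0225]),.2296
F=R.from_matrix([[1,0,0],[0,-1,0],[0,0,-1]])
def rel(tip,yaw,tilt):
    """slide mm / turn deg from the measured pose to fingertip position tip, yaw of tool x, tilt (deg) of tool z forward"""
    s=env.observe();R0=R.from_rotvec(s["tcp_rot"]);R1=R.from_euler('z',yaw)*F*R.from_euler('y',tilt,degrees=True)
    tcp=np.array(tip)-R1.apply([0,0,env.tip_reach])
    return np.round(R0.inv().apply(tcp-s["position"])*1000,1),np.round((R0.inv()*R1).as_rotvec(degrees=True),1)
def st():
    s=env.observe();R0=R.from_rotvec(s["tcp_rot"]);print("t",round(s["clock"],2),"tip",np.round(s["position"]+R0.apply([0,0,env.tip_reach]),4),"z",np.round(R0.as_matrix()[:,2],3),"f",np.round(s["ft_force"],1))
E
python3 - <<'E'
from h import *
print(rel([.5,-.3,.28],.1,20),rel([.479,.05,.25],.1,20))
E
```

```text
(array([ 350.6, -215.6,  -47.5]), array([-2.7, 19.9, 15.4])) (array([ 458.1, -549.3,  -17.5]), array([-2.7, 19.9, 15.4]))
```

```bash
python3 -m inch '{"gripper":[0,0,0,0,0,0,0,0],"slide":[[55,-30,-10],[110,-60,-20],[160,-90,-30],[210,-120,-40],[260,-150,-47],[310,-185,-47],[350,-216,-47],[350,-216,-47]],"turn":[[0,0,0],[0,4,3],[-1,8,6],[-1,12,9],[-2,16,12],[-2.7,19.9,15.4],[-2.7,19.9,15.4],[-2.7,19.9,15.4]]}' 30; python3 -c "
from h import *
st();print(rel([.479,.05,.25],.1,20),rel([.479,.05,.131],.1,20))"
```

```text
clock: 2.2
position: [0.494, -0.2974, 0.2976]
tcp_rot: [-3.071, -0.162, -0.543]
ft_force: [-0.5, -0.8, 0.7]
opening: -0.001
gripper_force: 0.0
t 2.2 tip [ 0.5004 -0.2968  0.2798] z [ 0.341  0.036 -0.939] f [-0.5 -0.8  0.7]
(array([   4. , -347.1,   33.2]), array([-0.1, -0. ,  0.3])) (array([ -36.8, -347.1,  145. ]), array([-0.1, -0. ,  0.3]))
```

```bash
python3 -m inch '{"gripper":[0,0,0,0,0,0,0,0],"slide":[[0,-60,0],[0,-120,0],[0,-180,5],[0,-240,10],[2,-300,20],[4,-347,33],[4,-347,33],[4,-347,33]],"turn":[[0,0,0],[0,0,0],[0,0,0],[0,0,0],[0,0,0],[0,0,0],[0,0,0],[0,0,0]]}'; python3 - <<'E'
from h import *
st();print(rel([.479,.05,.131],.1,20))
for c in("scene","top"):
    im=env.camera(c);
    cv2.imwrite(f"pics/{c}1.png",im[:,:,::-1])
a=cv2.imread("pics/top1.png")[90:230,200:360];b=cv2.imread("pics/scene1.png")[150:310,200:340]
cv2.imwrite("pics/m1.png",np.hstack([cv2.resize(a,(400,350)),cv2.resize(b,(400,350))]))
E
```

```text
clock: 3.2
position: [0.4735, 0.0455, 0.2682]
tcp_rot: [-3.073, -0.154, -0.543]
ft_force: [-0.6, -0.8, -0.5]
opening: 0.002
gripper_force: 0.0
t 3.2 tip [0.48   0.0461 0.2504] z [ 0.341  0.034 -0.939] f [-0.6 -0.8 -0.5]
(array([-41.4,  -4. , 111.9]), array([ 0., -0.,  0.]))
```

View pics/m1.png

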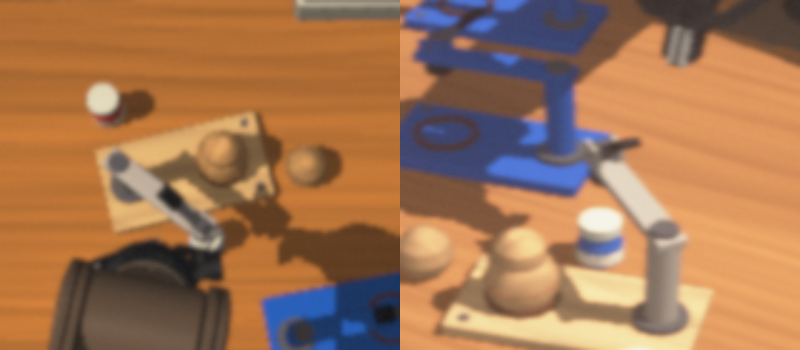

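The strap is still unmoved. The shut fingers appear left of and behind it, at about (299,171) in the scene picture. I compare that with the projected tip position.

```bash
python3 - <<'E'
from h import *
s=env.observe();R0=R.from_rotvec(s["tcp_rot"]);t=s["position"]+R0.apply([0,0,.019])
print(proj("top",t),proj("scene",t),"top crop",(proj("top",t)-[200,90])*2.5,"scene crop",(proj("scene",t)-[200,150])*[400/140,350/160])
print((proj("top",s["position"])-[200,90])*2.5)
E
```

```text
[261.17591054 189.2200482 ] [296.81066525 179.1499073 ] top crop [152.93977636 248.05012049] scene crop [276.60190073  63.76542222]
[152.15781277 252.79011968]
```

```bash
python3 -m inch '{"gripper":[0,0,0,0],"slide":[[-15,-2,40],[-30,-4,80],[-41,-4,112],[-41,-4,112]],"turn":[[0,0,0],[0,0,0],[0,0,0],[0,0,0]]}'; python3 - <<'E'
from h import *
st()
print([rel([*P2W(O,PSI,S2P(s,(-.0225,-.095,0)))[:2],.131],.1,20)[0].tolist() for s in (.86,.7,.55,.4,.25,.1,0)])
E
```

```text
clock: 3.8
position: [0.4708, 0.0491, 0.1457]
tcp_rot: [-3.074, -0.15, -0.532]
ft_force: [-0.1, 0.4, 0.1]
opening: 0.005
gripper_force: 0.0
t 3.8 tip [0.4771 0.0498 0.1278] z [ 0.335  0.034 -0.942] f [-0.1  0.4  0.1]
[[29.0, 25.6, 7.0], [38.4, 37.6, 10.3], [48.7, 47.3, 14.0], [60.3, 55.3, 18.1], [72.8, 61.3, 22.6], [86.1, 65.3, 27.3], [95.2, 66.8, 30.5]]
```

```bash
python3 -m inch '{"gripper":[0,0,0,0,0,0,0],"slide":[[10,9,3],[20,18,5],[29,25,7],[34,32,9],[38,38,10],[43,43,12],[49,47,14]],"turn":[[0,0,0],[0,0,0],[0,0,0],[0,0,0],[0,0,0],[0,0,0],[0,0,0]]}'; python3 - <<'E'
from h import *
st()
print([rel([*P2W(O,PSI,S2P(s,(-.0225,-.095,0)))[:2],.131],.1,20)[0].tolist() for s in (.5,.4,.3,.2,.1,.03,0)])
E
```

```text
clock: 4.68
position: [0.5277, 0.0086, 0.1517]
tcp_rot: [-3.073, -0.154, -0.541]
ft_force: [-1.8, 0.8, 0.3]
opening: 0.004
gripper_force: 1.1
t 4.67 tip [0.5342 0.0092 0.1338] z [ 0.34   0.035 -0.94 ] f [-1.8  0.8  0.3]
[[0.7, 4.3, 3.3], [8.5, 9.4, 6.1], [16.8, 13.7, 9.1], [25.4, 17.1, 12.2], [34.3, 19.5, 15.4], [40.6, 20.7, 17.7], [43.3, 21.0, 18.7]]
```

```bash
python3 -m inch '{"gripper":[0,0,0,0,0,0,0,0],"slide":[[4,7,5],[8,9,6],[13,12,8],[17,14,9],[21,15,10],[25,17,12],[30,18,13],[33,19,14]],"turn":[[0,0,0],[0,0,0],[0,0,0],[0,0,0],[0,0,0],[0,0,0],[0,0,0],[0,0,0]]}'; python3 - <<'E'
from h import *
st()
print([rel([*P2W(O,PSI,S2P(s,(-.0225,-.095,0)))[:2],.131],.1,20)[0].tolist() for s in (.1,.03,0)])
for c in("scene","top"):
    im=env.camera(c);
    cv2.imwrite(f"pics/{c}2.png",im[:,:,::-1])
a=cv2.imread("pics/top2.png")[90:230,200:360];b=cv2.imread("pics/scene2.png")[150:310,200:340]
cv2.imwrite("pics/m2.png",np.hstack([cv2.resize(a,(400,350)),cv2.resize(b,(400,350))]))
E
```

```text
clock: 5.68
position: [0.5657, -0.0067, 0.1504]
tcp_rot: [-3.073, -0.154, -0.543]
ft_force: [-1.4, 1.3, -0.5]
opening: -0.002
gripper_force: 1.0
t 5.67 tip [ 0.5722 -0.0061  0.1325] z [ 0.341  0.035 -0.94 ] f [-1.4  1.3 -0.5]
[[0.6, 0.5, 1.9], [6.9, 1.7, 4.2], [9.7, 2.0, 5.2]]
```

View pics/m2.png

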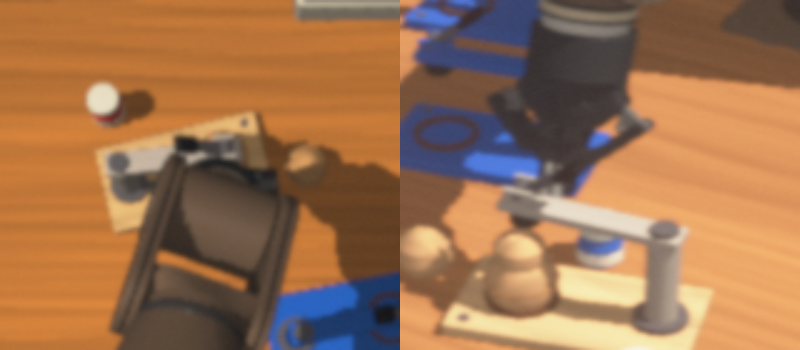

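The strap is nearly over the doll; its free end is at crop (505,200) in the scene half. The doll has not moved. I go on slowly until the stop shows in the force.

```bash
python3 -m inch '{"gripper":[0,0,0,0],"slide":[[3,1,1],[5,1.5,2],[7,1.7,2.5],[9,2,3.3]],"turn":[[0,0,0],[0,0,0],[0,0,0],[0,0,0]]}'; python3 -m inch '{"gripper":[0,0,0],"slide":[[1.5,0,0.5],[3,0,1],[3,0,1]],"turn":[[0,0,0],[0,0,0],[0,0,0]]}';python3 -c "
from h import *
st()"
```

```text
clock: 6.28
position: [0.5753, -0.0077, 0.1504]
tcp_rot: [-3.073, -0.154, -0.543]
ft_force: [-1.0, 0.5, -0.2]
opening: 0.008
gripper_force: 1.0
clock: 6.65
position: [0.5783, -0.0074, 0.1504]
tcp_rot: [-3.073, -0.154, -0.543]
ft_force: [-2.2, -0.3, 0.6]
opening: -0.004
gripper_force: 0.9
t 6.65 tip [ 0.5848 -0.0068  0.1325] z [ 0.341  0.034 -0.94 ] f [-2.2 -0.3  0.6]
```

```bash
python3 -m inch '{"gripper":[0,0,0],"slide":[[1.5,0,0.5],[3,0,1],[3,0,1]],"turn":[[0,0,0],[0,0,0],[0,0,0]]}'; python3 -m inch '{"gripper":[0,0,0],"slide":[[1.5,0,0.5],[3,0,1],[3,0,1]],"turn":[[0,0,0],[0,0,0],[0,0,0]]}'
```

```text
clock: 7.02
position: [0.5792, -0.0072, 0.1501]
tcp_rot: [-3.074, -0.157, -0.531]
ft_force: [-14.4, -2.1, 9.6]
opening: -0.007
gripper_force: 7.4
clock: 7.4
position: [0.5797, -0.007, 0.15]
tcp_rot: [-3.076, -0.161, -0.519]
ft_force: [-30.0, -5.4, 20.3]
opening: -0.002
gripper_force: 14.7
```

The strap is firmly against its stop. Backing off and rising.

```bash
python3 -m inch '{"gripper":[0,0,0,0,0,0,0],"slide":[[-10,0,-3],[-25,0,-8],[-45,0,-15],[-34,0,-48],[-17,0,-95],[0,0,-142],[0,0,-142]],"turn":[[0,0,0],[0,0,0],[0,0,0],[0,0,0],[0,0,0],[0,0,0],[0,0,0]]}'; python3 - <<'E'
from h import *
st()
np.set_printoptions(precision=4,suppress=True)
for c in("scene","top"):
    im=env.camera(c);cv2.imwrite(f"pics/{c}3.png",im[:,:,::-1])
    for t in("lever_tip","strap"):print(c,t,[(np.round(r["location"],1).tolist(),round(r["conf"],2)) for r in env.place_of(t,c)])
for n,p in(("levertip",(0,-.067,.074)),("end",(0,-.128,.012)),("down",(0,-.045,.025)),("bolt",(0,0,.018))):
    w=P2W(O,PSI,S2P(0,p));print(n,w,proj("scene",w),proj("top",w))
b=cv2.imread("pics/scene3.png")[170:310,200:340];a=cv2.imread("pics/top3.png")[100:240,200:340]
cv2.imwrite("pics/m3.png",np.hstack([cv2.resize(a,(400,400)),cv2.resize(b,(400,400))]))
E
```

```text
clock: 8.28
position: [0.5385, -0.0123, 0.2905]
tcp_rot: [-3.073, -0.155, -0.562]
ft_force: [-0.8, -0.8, -1.3]
opening: 0.001
gripper_force: 0.0
t 8.28 tip [ 0.5452 -0.0117  0.2727] z [ 0.352  0.032 -0.935] f [-0.8 -0.8 -1.3]
scene lever_tip [([260.3, 228.4], 0.68), ([229.2, 154.5], 0.63), ([232.9, 97.0], 0.57), ([424.9, 169.6], 0.54)]
scene strap [([254.5, 185.1], 0.95), ([446.7, 198.7], 0.71), ([291.7, 261.8], 0.64), ([158.8, 208.8], 0.54)]
top lever_tip [([179.4, 290.5], 0.73), ([348.1, 219.4], 0.68), ([403.2, 321.2], 0.62), ([320.6, 156.5], 0.62), ([269.8, 145.5], 0.47)]
top strap [([158.4, 295.1], 0.8), ([317.6, 222.2], 0.65), ([248.5, 158.7], 0.62), ([376.6, 315.5], 0.62)]
levertip [0.5987 0.0254 0.204 ] [259.6035 226.8147] [271.0961 143.1177]
end [ 0.6126 -0.034   0.142 ] [231.8173 243.3637] [295.2747 143.3551]
down [0.5937 0.0468 0.155 ] [270.3391 246.7238] [263.624  149.5372]
bolt [0.5835 0.0907 0.148 ] [291.8143 253.5699] [246.744  154.0925]
```

View pics/m3.png

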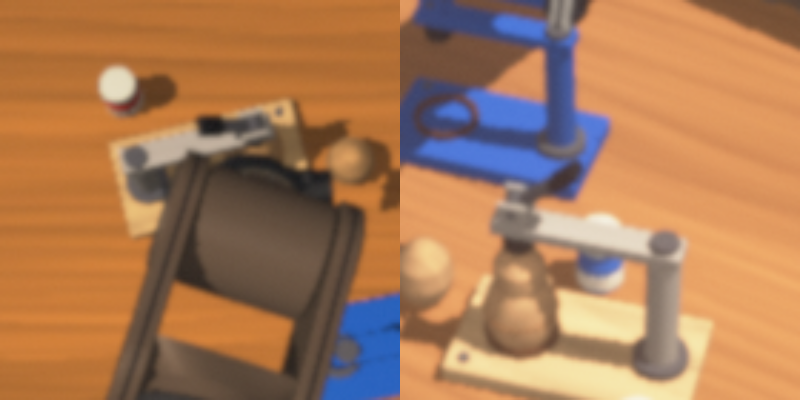

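The strap lies over the doll with the lever still up; its end is at crop (570,175) in the scene half. The network's lever tip agrees with the model to about 2 mm. Next: a vertical tool, above the lever's end.

```bash
python3 - <<'E'
from h import *
print(tri((260.3,228.4),(269.8,145.5)))
for z in(.27,.225,.16): print(rel([*P2W(O,PSI,(0,.015,0))[:2],z],PSI,0))
E
```

```text
(array([0.59525341, 0.02715938, 0.19757573]), np.float64(0.003913170003198645))
(array([ 63.8, -42.3,  15.4]), array([  1.2, -19.8,  -7.4]))
(array([ 48.6, -42.2,  57.7]), array([  1.2, -19.8,  -7.4]))
(array([ 26.5, -42.1, 118.8]), array([  1.2, -19.8,  -7.4]))
```

```bash
python3 -m inch '{"gripper":[0,0,0,0,0,0,0],"slide":[[30,-20,5],[64,-42,15],[64,-42,15],[56,-42,36],[49,-42,58],[49,-42,58],[49,-42,58]],"turn":[[0.6,-10,-3.7],[1.2,-19.8,-7.4],[1.2,-19.8,-7.4],[1.2,-19.8,-7.4],[1.2,-19.8,-7.4],[1.2,-19.8,-7.4],[1.2,-19.8,-7.4]]}'; python3 -c "
from h import *
st();print(rel([*P2W(O,PSI,(0,.015,0))[:2],.16],PSI,0))"
```

```text
clock: 9.45
position: [0.5973, 0.0364, 0.2471]
tcp_rot: [3.119, 0.36, 0.007]
ft_force: [-0.1, 0.4, 0.3]
opening: 0.001
gripper_force: 0.0
t 9.45 tip [0.5974 0.0364 0.2281] z [ 0.005 -0.001 -1.   ] f [-0.1  0.4  0.3]
(array([-1.4, -1.1, 68.1]), array([ 0.1, -0.3,  0. ]))
```

```bash
python3 -m inch '{"gripper":[0,0,0,0,0,0,0,0],"slide":[[-1,-1,8],[-1,-1,16],[-1,-1,24],[-1,-1,32],[-1,-1,40],[-1,-1,48],[-1,-1,54],[-1,-1,59]],"turn":[[0,0,0],[0,0,0],[0,0,0],[0,0,0],[0,0,0],[0,0,0],[0,0,0],[0,0,0]]}'; python3 -c "
from h import *
st()"
```

```text
clock: 10.45
position: [0.5934, 0.0499, 0.1892]
tcp_rot: [-3.093, -0.354, 0.003]
ft_force: [-10.7, 36.1, 13.6]
opening: -0.004
gripper_force: 19.6
t 10.45 tip [0.5933 0.0504 0.1702] z [-0.005  0.028 -1.   ] f [-10.7  36.1  13.6]
```

The finger was wedged sideways, about 38 N towards the post, so it caught the lever's end with its edge. Backing off and checking.

```bash
python3 -m inch '{"gripper":[0,0,0,0,0,0],"slide":[[0,-15,0],[0,-15,-10],[0,-15,-30],[0,-15,-60],[0,-15,-80],[0,-15,-80]],"turn":[[0,0,0],[0,0,0],[0,0,0],[0,0,0],[0,0,0],[0,0,0]]}'; python3 - <<'E'
from h import *
st()
for c in("scene","top"):
    im=env.camera(c);cv2.imwrite(f"pics/{c}4.png",im[:,:,::-1])
    for t in("lever_tip",):print(c,t,[(np.round(r["location"],1).tolist(),round(r["conf"],2)) for r in env.place_of(t,c)])
b=cv2.imread("pics/scene4.png")[190:290,210:310]
cv2.imwrite("pics/m4.png",cv2.resize(b,(560,560),interpolation=cv2.INTER_CUBIC))
E
```

```text
clock: 11.2
position: [0.5941, 0.0512, 0.2703]
tcp_rot: [3.118, 0.359, 0.014]
ft_force: [0.5, -0.0, 0.4]
opening: 0.001
gripper_force: 0.0
t 11.2 tip [0.5943 0.0512 0.2513] z [ 0.009 -0.002 -1.   ] f [ 0.5 -0.   0.4]
scene lever_tip [([423.7, 168.7], 0.73), ([449.0, 316.2], 0.59), ([227.6, 152.3], 0.52), ([232.9, 95.2], 0.42)]
top lever_tip [([349.1, 217.9], 0.62), ([175.3, 291.2], 0.53), ([408.3, 317.3], 0.53), ([281.7, 184.3], 0.22)]
```

View pics/m4.png

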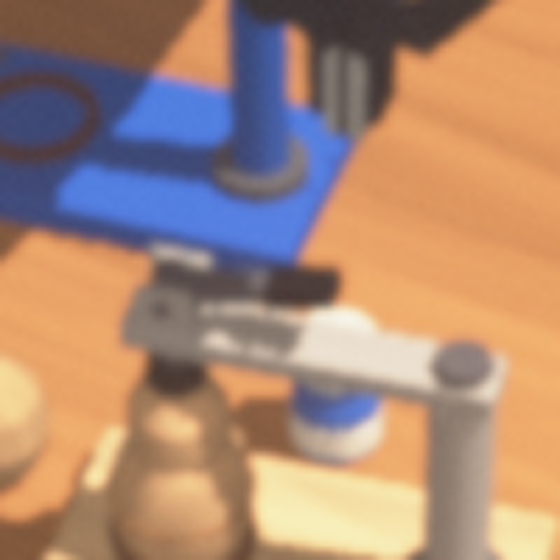

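The lever is mostly down: its end is at crop (335,285), scene (270,241), against (270,247) when fully down. The doll and strap are unmoved. Next I press on top of the black end piece, closer to the pivot.

```bash
python3 -c "
from h import *
for z in(.2,.16):print(rel([*P2W(O,PSI,(0,.008,0))[:2],z],PSI,0))"
```

```text
(array([ 0.4, 22.3, 46.6]), array([ 0.1, -0. ,  0. ]))
(array([ 0.3, 22.2, 86.6]), array([ 0.1, -0. ,  0. ]))
```

```bash
python3 -m inch '{"gripper":[0,0,0,0,0,0,0,0],"slide":[[0,22,0],[0,22,20],[0,22,45],[0,22,60],[0,22,70],[0,22,75],[0,22,79],[0,22,80]],"turn":[[0,0,0],[0,0,0],[0,0,0],[0,0,0],[0,0,0],[0,0,0],[0,0,0],[0,0,0]]}'; python3 -c "
from h import *
st()"
```

```text
clock: 12.4
position: [0.5987, 0.031, 0.1887]
tcp_rot: [3.12, 0.361, 0.009]
ft_force: [-1.8, 2.3, 4.9]
opening: 0.002
gripper_force: 2.3
t 12.4 tip [0.5988 0.0309 0.1697] z [ 0.005 -0.    -1.   ] f [-1.8  2.3  4.9]
```

```bash
python3 -m inch '{"gripper":[0,0,0,0],"slide":[[0,0,2],[0,0,4],[0,0,6],[0,0,6]],"turn":[[0,0,0],[0,0,0],[0,0,0],[0,0,0]]}'; python3 -m inch '{"gripper":[0,0,0,0],"slide":[[0,0,1],[0,0,2],[0,0,3],[0,0,3]],"turn":[[0,0,0],[0,0,0],[0,0,0],[0,0,0]]}'; python3 -m inch '{"gripper":[0,0,0],"slide":[[0,0,1],[0,0,2],[0,0,2]],"turn":[[0,0,0],[0,0,0],[0,0,0]]}'
```

```text
clock: 12.9
position: [0.599, 0.0312, 0.1826]
tcp_rot: [3.12, 0.361, 0.01]
ft_force: [-0.9, 2.0, 4.7]
opening: -0.001
gripper_force: 2.2
clock: 13.4
position: [0.599, 0.0313, 0.1796]
tcp_rot: [3.12, 0.361, 0.01]
ft_force: [-1.2, 4.0, 4.2]
opening: -0.002
gripper_force: 2.6
clock: 13.78
position: [0.599, 0.0313, 0.1789]
tcp_rot: [3.12, 0.361, 0.01]
ft_force: [-3.3, 2.4, 9.3]
opening: -0.005
gripper_force: 4.8
```

Tip at 0.160 with the force rising, so this should be the lever's stop. A little more, to be sure.

```bash
python3 -m inch '{"gripper":[0,0,0,0],"slide":[[0,0,1],[0,0,2],[0,0,3],[0,0,3]],"turn":[[0,0,0],[0,0,0],[0,0,0],[0,0,0]]}'; python3 -m inch '{"gripper":[0,0,0,0,0,0],"slide":[[0,0,-10],[0,0,-40],[0,0,-80],[0,0,-110],[-60,0,-120],[-80,0,-120]],"turn":[[0,0,0],[0,0,0],[0,0,0],[0,0,0],[0,0,0],[0,0,0]]}'; python3 - <<'E'
from h import *
st()
for c in("scene","top"):
    im=env.camera(c);cv2.imwrite(f"pics/{c}5.png",im[:,:,::-1])
    for t in("lever_tip","doll"):print(c,t,[(np.round(r["location"],1).tolist(),round(r["conf"],2)) for r in env.place_of(t,c)])
b=cv2.imread("pics/scene5.png")[190:290,210:310]
a=cv2.imread("pics/top5.png")[100:200,220:320]
cv2.imwrite("pics/m5.png",np.hstack([cv2.resize(x,(400,400),interpolation=cv2.INTER_CUBIC) for x in(a,b)]))
E
```

```text
clock: 14.28
position: [0.5992, 0.0313, 0.1786]
tcp_rot: [3.12, 0.361, 0.01]
ft_force: [-9.1, 2.9, 19.6]
opening: 0.004
gripper_force: 9.4
clock: 15.02
position: [0.5184, 0.0117, 0.2931]
tcp_rot: [3.118, 0.36, 0.007]
ft_force: [0.9, -0.2, -0.2]
opening: 0.004
gripper_force: 0.0
t 15.03 tip [0.5185 0.0117 0.2741] z [ 0.004 -0.002 -1.   ] f [ 0.9 -0.2 -0.2]
scene lever_tip [([273.1, 243.9], 0.82), ([424.0, 168.0], 0.74), ([227.3, 153.5], 0.62), ([236.5, 93.8], 0.43), ([137.5, 241.1], 0.39)]
scene doll [([242.9, 287.3], 0.6), ([258.9, 293.4], 0.21)]
top lever_tip [([178.9, 291.6], 0.67), ([409.0, 317.1], 0.63), ([350.6, 217.5], 0.6)]
top doll []
```

View pics/m5.png

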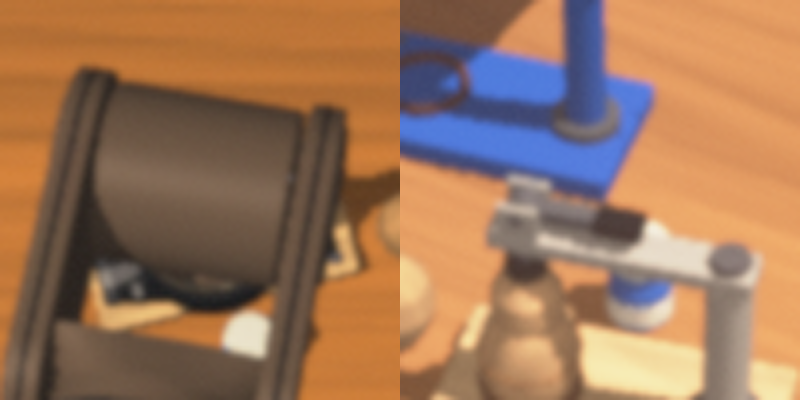

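The lever is level on the strap, the foot is on the doll, and the arm is clear. Handing in.

```bash
python3 -c "
from plant import env
print(env.hand_in())"
```

```text
the job is handed in; nothing more can be done
None
```

I handed the job in at about 15 s: in the last pictures the strap lay against its stop over the doll, the lever was fully down and the foot was on the doll. The first press on the lever had slipped sideways (about 38 N) and was redone. The hand-in gave no verdict.

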